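# Park the keeper and lift off the tablet jar's safety cap

## Task

First swing the keeper arm off the jar's cap by turning its knob counter-clockwise (seen from above) until the small tail pointer lines up with the raised index rib on the dial. Then take the jar's push-and-turn safety cap, press it down against its spring, twist it counter-clockwise until it is free, and lift it straight up. Finish while still holding the cap level in the gripper, about 8 cm above the jar's mouth and clear of everything else; leave the keeper parked at its mark and the dish, brush and clothespins where they lie.

Things in the scene. Friction and masses are not known exactly. Their poses are not given: they have to be found in the camera images.
- caddy: Fixed aluminium base plate 100 x 240 x 10 mm, origin centre of its underside, z up. Clamped on it at x 0, y -65 mm: a clear glass jar, 66 mm wide up to 58 mm above the shelf, narrowing to a 37 mm neck at 68 mm. At x 0, y +65 mm: a 24 mm post with a flat dial, 96 mm across, top 114 mm above the shelf, and above it the keeper.
- jar_mouth (a point): Centre of the jar's rim, 104.5 mm above the shelf; axes as the caddy's. The grey seal ring in it (33 mm wide) stands up to 10 mm above the rim once the cap is off.
- cap: White push-and-turn cap, loose, about 35 g: 16-sided, 56 mm across flats, 30 mm tall, a low rib across its top. Origin: centre of its underside, z up. Locked, its underside is 86 mm and top 116 mm above the shelf, and it can neither turn nor lift until pressed down (see joint seal).
- seal (a joint): Sprung ring under the cap, m: 0 cap locked, grows as the cap is pressed, -0.003 cap off. Back force 5 N at 0, 10 N at the stop (0.0065). Kept pressed beyond 0.0035 (0.005 to 0.006 is good), the cap turns counter-clockwise from above; less than 0.75 rad from locked it stays caught, from 0.75 to 1.4 it lifts off, near 1.5 is a stop.
- keeper (a joint): Keeper angle, rad, growing counter-clockwise from above; the pointer meets the index at 1.40. At 0 its 5 mm thick arm reaches 168 mm from the knob axis, straight over the cap, 8 mm above the cap's top; starts between 0 and 0.35. Friction 0.06 N m, stays where it is left, range -0.4 to 2.2.
- keeper_grip (a point): Grip point of the knob, on its axis, 148 mm above the shelf. The knob is a black upright bar 14 mm thick (point x), 36 mm long (point y), 124 to 156 mm above the shelf. The point turns with it: -y along the arm, +y along the tail pointer. The 10 mm wide arm leaves the bar's foot, 124 to 129 mm above the shelf.
- pointer_tip (a point): Tip of the short tail pointer (4 mm wide) opposite the arm, 38 mm from the knob axis, 129 mm above the shelf.
- index_mark (a point): Top of the raised index rib on the dial, 10 mm long radially, 4 mm wide, 8 mm high, centred 43 mm from the knob axis, 122 mm above the shelf.
- dish: White ceramic dish, 110 mm wide, 22 mm tall, with two clothespins in it; leave alone. Origin: centre of its underside.
- brush: Orange plastic stain brush, 105 x 42 x 40 mm, bristles down; leave alone. Origin: centre of its underside.
- clothespin_a: Wooden spring clothespin lying flat, 72 x 15 x 11 mm; leave alone. Origin: centre of its underside.
- clothespin_b: Another such clothespin; leave alone. Origin: centre of its underside.
Things that resemble listed ones, but are neither listed nor needed, are in the scene too. What is shaped like the cap but green or purple is not meant.

How it is judged:
On the way, in this order (a step that is already met when the one before it is completed fails the run):
1. the keeper's pointer is turned to the index rib (within 0.12 rad) (value of joint keeper between 1.28 and 1.52 rad), for 0.3 s.
2. the cap is pressed down at least 3.5 mm against its spring, the keeper still parked (all of step 1 and value of joint seal above 0.0035 m), for 0.1 s.
3. the cap has come free above the jar's mouth (z of cap in the frame of jar_mouth above 0.005 m), for 0.1 s.
At the end, for the whole second after the job is handed in: The cap is held still in the gripper, level within 15 degrees, its underside 40 to 140 mm above the jar's rim and within 40 mm sideways of the jar's axis, touching nothing but the fingers; the keeper still stands within 0.12 rad of its index; dish, brush and clothespins not moved by more than 30 mm (all of step 1 and z of cap in the frame of jar_mouth between 0.04 and 0.14 m and horizontal distance between cap and jar_mouth below 0.04 m and angle between cap's own z axis and vertical below 0.26 rad and linear speed of cap below 0.02 m/s and contact force between the fingers and cap above 1 N and contact force between cap and caddy below 0.1 N); the arm keeps its last pose, push and grip.
It fails at once if the dish is moved by more than 30 mm (distance of dish from where it was at the start of the episode above 0.03 m).
It fails at once if the brush is moved by more than 30 mm (distance of brush from where it was at the start of the episode above 0.03 m).
It fails at once if the clothespin is moved by more than 30 mm (distance of clothespin_a from where it was at the start of the episode above 0.03 m).
It fails at once if the clothespin is moved by more than 30 mm (distance of clothespin_b from where it was at the start of the episode above 0.03 m).
It also fails if it takes over 58 s, if anything falls off the work surface, if the arm or the gripper's body presses on something with over 40 N, if the wrist force passes 120 N, or if a joint passes its speed limit or range.

## Robot

A 6-joint arm with a two-finger parallel gripper is mounted at the origin on the work surface. World frame = base frame: x ahead of the robot, y to its left, z up, the work surface at z = 0. Lengths are in m, angles in rad, forces in N, time in s.
With the tool pointing down it reaches from about 0.35 to 0.775 m from the base axis. Payload 5.5 kg.
Tool frame: the origin (TCP) lies midway between the tips of the shut fingers; the grasp point (between the pads) lies 19 mm behind it; z points along the fingers, y is the line along which they close (so a half turn about z gives the same grasp; the last joint's range is limited). The gripper opens to 85 mm and grips with 20 to 120 N. Pads are 22 mm wide; open, the fingers measure 114 mm over their backs; the gripper's body (76 mm by 85 mm) begins 54 mm behind the grasp point. The pads swing forward as they close: fully open they stand 13 mm farther back than shut.
Start: joints at [-1.352, 0.313, 0.046, 1.304, 0, 1.431], TCP at [0.202, -0.538, 0.209] pointing down, gripper open.
Joint ranges: [-2.76, 2.76], [-0.86, 1.69], [-1.03, 1.26], [-2.2, 2.34], [-1.47, 1.5], [-3.14, 3.14]. Speed limits (rad/s): [2.57, 2.57, 3.14, 3.14, 3.14, 3.14].

## Interface

Orientations are given as a unit quaternion [w, x, y, z].
In Python, from workcell import env gives the robot as it stands.
- The arm moves only by the tool move_arm, never from a script. Its argument "targets" is a list of rows, each a list of 3 entries, a list of its own where there are three numbers: the shift along the tool's x, y, z in mm, then the turn, a rotation vector about the tool's x, y, z in units of 10 degrees (1.0 is 10 degrees), then the closure, from -1 (fully open) to 1 (shut). In form: [[[dx, dy, dz], [ax, ay, az], gripper], ...]. A call has 1 to 5 rows; each row is the pose to reach, as a shift and turn from the pose commanded when the call began, along the tool's axes at that moment; what a row does not reach only later rows make up. A row lasts 1/8 s, in which the tool goes at most 62.5 mm and 10.7 degrees, less where a joint would pass 70% of its speed; a pose out of reach is approached as far as the arm can. A call with a gripper value outside its range is refused whole. The fingers move at their own pace and stop on an object; "squeeze" is the grip in N (left out, the last holds). Time passes only in rows, so rows that repeat a pose let the fingers close. It gives the time, the measured TCP pose, the force, the opening and the grip force at its end, in the units of the state.
- env.get_state(): the state, without advancing time (a new reading comes with each control period).
- env.read_camera(name): name is "side" or "top"; returns a dict with "pixels" (384x512x3 uint8, red, green, blue), "fovy" (degrees; the focal length in pixels is half the picture's height over the tangent of half this angle, whatever the lens; pixels are square), "cx", "cy" (the principal point, pixels), "extrinsics" (4x4, takes a point from world to camera coordinates). Camera axes: x right, y up, looking along -z (the intrinsics and any distortion apply to the point x, -y, -z); pixel columns grow to the right and rows downward; lengths in m; the calibration is good to about 2 mm. A picture is of the moment at which its call begins. There is no depth.
- env.hand_in(): hands the job in; it is judged then, once.
Trained networks look in a picture, given as the dict that the camera call returned (one of the last four; its "shot" number tells which), for a name from the list of things; names that differ only in an ending like _2 or _b are one class to them, and where a whole thing is asked for, a point or a joint stands for the part that bears it (a point fixed in the world has none). Each returns a list of dicts, best first, with "confidence" (0 to 1); they miss things now and then, are a little off and sometimes report something else, mostly with a low value. They report only what shows in the picture. A call takes as long as a camera call. They do not tell look-alikes from the thing itself.
- env.spot_in(thing, picture): "centre" ([x, y, z] in m, in world coordinates, good to about 4 mm: the middle of the surface that is visible of it).
- env.regions_of(thing, picture): "mask" (384x512 bool, what is visible of it).
- env.landmark_of(thing, picture): "centre" ([x, y, z] in m, in world coordinates, good to about 4 mm: a listed point, or the origin of a listed thing).
The state is a dict: "clock": time; "joint_pos": joint angles; "qvel": joint speeds; "tau": joint torques, N m; "tcp_pos": TCP position; "orientation": TCP orientation; "wrist_force": force on the tool from outside, world axes, zero at the start; "ft_torque": the same for the moment, N m; "finger_gap": finger opening in m; "grip_force": force on a finger pad.
Only numpy, scipy, OpenCV 4.12 (cv2) and the standard library are available. Lean on these libraries where they do the work, as an engineer would, in place of code of your own. Each camera call takes 0.05 s, during which the arm holds its last target. There are 200 camera calls.

## Working session

There is one attempt and no reset: what is moved stays moved. The work goes in short steps, Python scripts to look and compute and a tool call to move; the robot and the scene stay as the last step left them, time stands still between calls to the robot, and variables do not carry over. Pictures are saved under pics/ and viewed, at most 10 in all, crops included, and the job is handed in when it is done.

Besides the shell and the picture viewer there is one more tool, called after "Emit:" as name(argument=value, ...) on one line, values as JSON. move_arm: Moves the arm, as the interface text tells. Its arguments: {"type":"object","properties":{"targets":{"type":"array","items":{"type":"array"}},"squeeze":{"type":"number"}},"required":["targets"]}

```bash
mkdir -p pics
cat > h.py <<'E'
import numpy as np, cv2
from workcell import env
def save(p,n): cv2.imwrite('pics/'+n, cv2.cvtColor(p['pixels'],cv2.COLOR_RGB2BGR))
def proj(p,X):
    f=192/np.tan(np.radians(p['fovy'])/2); E=np.array(p['extrinsics'])
    c=E[:3,:3]@np.array(X)+E[:3,3]; return (p['cx']+f*c[0]/-c[2], p['cy']-f*c[1]/-c[2])
def ray(p,u,v,z):
    f=192/np.tan(np.radians(p['fovy'])/2); E=np.array(p['extrinsics']); R=E[:3,:3]; o=-R.T@E[:3,3]
    d=R.T@np.array([(u-p['cx'])/f,-(v-p['cy'])/f,-1]); return o+d*(z-o[2])/d[2]
E
python3 - <<'E'
from h import *
for c in ['top','side']:
    p=env.read_camera(c); save(p,c+'0.png'); print(c,{k:v for k,v in p.items() if k not in('pixels','extrinsics')})
    E=np.array(p['extrinsics']);print(-E[:3,:3].T@E[:3,3])
    for t in ['caddy','jar_mouth','cap','keeper_grip','pointer_tip','index_mark','dish','brush']:
        print(t,[(np.round(d['centre'],3),round(d['confidence'],2),np.round(proj(p,d['centre']))) for d in env.landmark_of(t,p)[:3]])
s=env.get_state();print(s)
E
```

```text
top {'fovy': 46.764323926033946, 'cx': 257.74021243357276, 'cy': 193.44219796686733, 'shot': 1}
[0.51619833 0.01868118 1.27753989]
caddy [(array([ 0.588, -0.041, -0.001]), 0.61, array([273., 196.]))]
jar_mouth [(array([0.748, 0.064, 0.004]), 0.71, array([238., 140.])), (array([ 0.573, -0.105,  0.106]), 0.64, array([299., 200.]))]
cap [(array([ 0.527, -0.232,  0.002]), 0.75, array([339., 218.])), (array([ 0.436, -0.118,  0.   ]), 0.63, array([298., 249.])), (array([ 0.574, -0.103,  0.083]), 0.6, array([297., 200.]))]
keeper_grip [(array([0.596, 0.021, 0.152]), 0.85, array([251., 189.]))]
pointer_tip [(array([0.597, 0.061, 0.131]), 0.64, array([236., 189.])), (array([ 0.574, -0.102,  0.106]), 0.49, array([298., 199.]))]
index_mark [(array([0.556, 0.041, 0.125]), 0.57, array([243., 205.]))]
dish [(array([0.494, 0.352, 0.001]), 0.55, array([135., 225.]))]
brush [(array([ 0.571, -0.102,  0.106]), 0.31, array([298., 200.]))]
side {'fovy': 48.71813735085647, 'cx': 258.6909614487061, 'cy': 187.16008210755115, 'shot': 2}
[0.13779315 0.60904902 0.7850181 ]
caddy [(array([ 0.585, -0.037, -0.004
[... 794 characters left out ...]
': array([-1.35159845e+00,  3.13184725e-01,  4.60938985e-02,  1.30361230e+00,
       -7.56954640e-06,  1.43124938e+00]), 'qvel': array([ 1.21452301e-03, -1.52097026e-03, -9.74600398e-05,  5.72751150e-04,
        5.60930202e-04,  1.52812751e-03]), 'tau': array([ 4.28790588e-05, -4.80446148e+01,  2.98815036e+01, -6.26006980e-08,
       -6.73937552e-05, -1.67461351e-06]), 'tcp_pos': array([ 0.2019068 , -0.53842164,  0.20932938]), 'orientation': array([ 4.67146758e-05,  9.83955854e-01,  1.78412094e-01, -1.92635872e-06]), 'wrist_force': array([-0.04028702, -0.45617736, -0.41298581]), 'ft_torque': array([ 0.03179544,  0.0064381 , -0.02402714]), 'grip_force': 0.0, 'finger_gap': 0.08549880812072719}
```

View images.

Run:
```python
import cv2
a=cv2.imread('pics/top0.png');b=cv2.imread('pics/side0.png')
A=cv2.resize(a[120:280,110:370],None,fx=3,fy=3,interpolation=cv2.INTER_CUBIC)
cv2.imwrite('pics/topc.png',A)
```

```text
(no output)
```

View pics/topc.png

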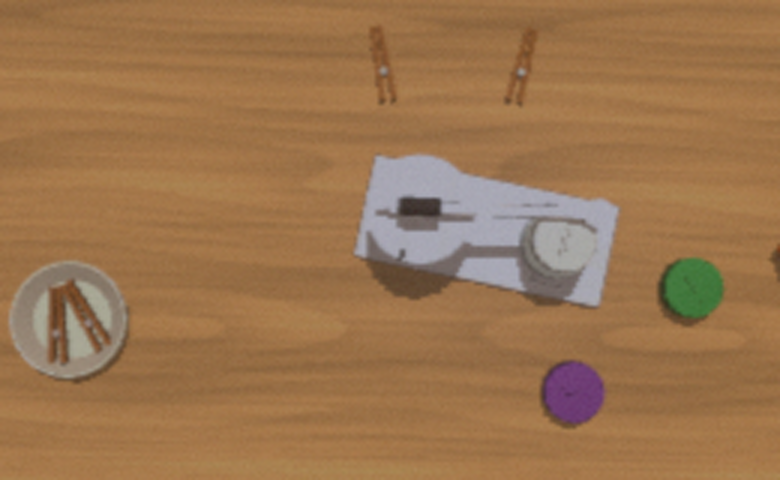

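View pics/side0.png

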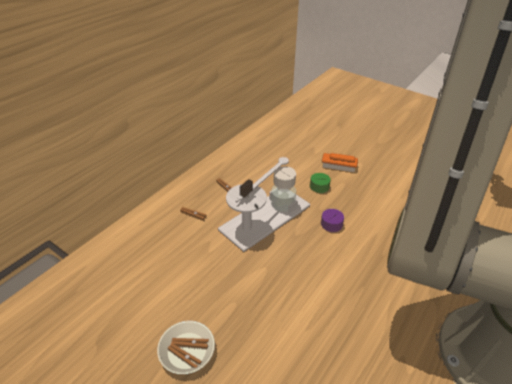

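```bash
cat >> h.py <<'E'
from scipy.spatial.transform import Rotation as Ro
def go(pos,phi):
    s=env.get_state(); q=s['orientation']; R=Ro.from_quat([q[1],q[2],q[3],q[0]])
    T=Ro.from_matrix(np.array([[np.cos(phi),np.sin(phi),0],[np.sin(phi),-np.cos(phi),0],[0,0,-1]]))
    d=R.inv().apply(np.array(pos)-s['tcp_pos'])*1000; r=(R.inv()*T).as_rotvec()
    print('shift',np.round(d,1),'turn',np.round(np.degrees(r)/10,2),'clock',s['clock'])
E
python3 - <<'E'
from h import *
p=env.read_camera('top')
X=lambda u,v,z: ray(p,110+u/3,120+v/3,z)
a,b,c=X(356,256,.01),X(598,305,.01),X(618,207,.01)
print(a,b,c,'yaw',np.arctan2(a[0]-b[0],-(a[1]-b[1])) )
print('len',np.linalg.norm(a-b),np.linalg.norm(b-c), 'yaw bc',np.arctan2(c[1]-b[1],c[0]-b[0]))
k=X(419,207,.156);t=X(595,224,.127);f=X(378,212,.129);i=X(402,254,.122);print('knob',k,'armtip',t,'tail',f,'index',i)
for n in ['keeper_grip','keeper','cap','index_mark']:
    for d in env.regions_of(n,p)[:3]:
        m=d['mask'];v,u=np.nonzero(m);print(n,d['confidence'],m.sum(),u.min(),u.max(),v.min(),v.max(),np.mean(u),np.mean(v))
go([.5965,.0225,.20],1.49)
E
```

```text
[0.55727808 0.0845643  0.01      ] [ 0.51580417 -0.14658355  0.01      ] [ 0.60967933 -0.16434098  0.01      ] yaw 2.9640558763276017
len 0.23483912258741818 0.0955398906044189 yaw bc -0.186951091203769
knob [0.59507141 0.02494013 0.156     ] armtip [ 0.58582828 -0.12768755  0.127     ] tail [0.5918352  0.06038129 0.129     ] index [0.55627192 0.03893203 0.122     ]
keeper_grip 0.4 331 287 308 193 210 297.226586102719 200.86404833836858
keeper 0.68 362 238 313 186 195 277.7817679558011 189.6767955801105
cap 0.79 362 290 310 240 261 300.27348066298345 250.6049723756906
cap 0.69 318 287 308 193 210 297.1194968553459 200.70754716981133
cap 0.67 381 329 350 205 226 339.6456692913386 215.57742782152232
index_mark 0.86 2696 228 315 172 221 269.35793768545994 195.91617210682492
shift [ 566.4 -386.6    9.3] turn [ 0.    0.   -6.48] clock 1.15
```

Run:
```python
from h import *
p=env.read_camera('top')
for d in env.regions_of('keeper',p)[:2]:
    v,u=np.nonzero(d['mask']); P=np.array([ray(p,a,b,.127)[:2] for a,b in zip(u,v)])
    print(d['confidence'],np.round(P[P[:,1].argmin()],3),np.round(P[P[:,1].argmax()],3))
    for lo,hi in((-.2,-.02),(.04,.1)):
        Q=P[(P[:,1]>lo)&(P[:,1]<hi)]; print(np.polyfit(Q[:,1],Q[:,0],1), Q.mean(0))
```

```text
0.95 [ 0.59  -0.137] [0.599 0.053]
[0.0093902  0.59738983] [ 0.59661294 -0.08273411]
[-0.00180494  0.59801511] [0.59793175 0.04618182]
```

Emit:
move_arm(targets=[[[566,-387,0],[0,0,-6.5],0.0],[[566,-387,0],[0,0,-6.5],0.0],[[566,-387,0],[0,0,-6.5],0.0],[[566,-387,0],[0,0,-6.5],0.0],[[566,-387,0],[0,0,-6.5],0.0]])

```text
clock: 1.88
tcp_pos: [0.3825, -0.2811, 0.2096]
orientation: [0.001, 0.795, 0.606, 0.0]
wrist_force: [0.8, -0.9, 0.8]
finger_gap: 0.0428
grip_force: 0.0
```

```bash
python3 -c "
from h import *
go([.5965,.0235,.195],1.54)"
```

```text
shift [350.5 125.4  14.5] turn [ 0.01  0.   -1.36] clock 1.875
```

Emit:
move_arm(targets=[[[350,125,10],[0,0,-1.4],0.0],[[350,125,10],[0,0,-1.4],0.0],[[350,125,10],[0,0,-1.4],0.0],[[350,125,10],[0,0,-1.4],0.0],[[350,125,10],[0,0,-1.4],0.0]])

```text
clock: 2.5
tcp_pos: [0.5635, -0.0262, 0.2011]
orientation: [0.0, 0.718, 0.696, 0.0]
wrist_force: [1.2, -1.7, -0.2]
finger_gap: 0.0427
grip_force: 0.0
```

Emit:
move_arm(targets=[[[72,30,0],[0,0,0],0.0],[[72,30,0],[0,0,0],0.0],[[72,30,0],[0,0,0],0.0]])

```text
clock: 2.88
tcp_pos: [0.5945, 0.0437, 0.2005]
orientation: [-0.0, 0.717, 0.697, -0.0]
wrist_force: [-0.3, -0.1, 0.9]
finger_gap: 0.0426
grip_force: 0.0
```

```bash
python3 -c "
from h import *
go([.5965,.0235,.130],1.54)
p=env.read_camera('side')
for t in ['keeper_grip','pointer_tip','index_mark','cap']:
    print(t,[(np.round(d['centre'],3),round(d['confidence'],2)) for d in env.landmark_of(t,p)[:3]])
q=p['pixels'][130:260,190:350];cv2.imwrite('pics/s1.png',cv2.resize(q[...,::-1],None,fx=4.5,fy=4.5,interpolation=cv2.INTER_CUBIC))"
```

```text
shift [-20.1   2.6  70.5] turn [-0.    0.    0.02] clock 2.875
keeper_grip [(array([0.598, 0.026, 0.146]), 0.82)]
pointer_tip [(array([0.603, 0.062, 0.125]), 0.83), (array([ 0.577, -0.101,  0.105]), 0.67)]
index_mark [(array([0.556, 0.041, 0.122]), 0.77)]
cap [(array([ 0.434, -0.127,  0.004]), 0.84), (array([ 0.573, -0.104,  0.087]), 0.65), (array([ 0.536, -0.23 , -0.   ]), 0.61)]
```

View pics/s1.png

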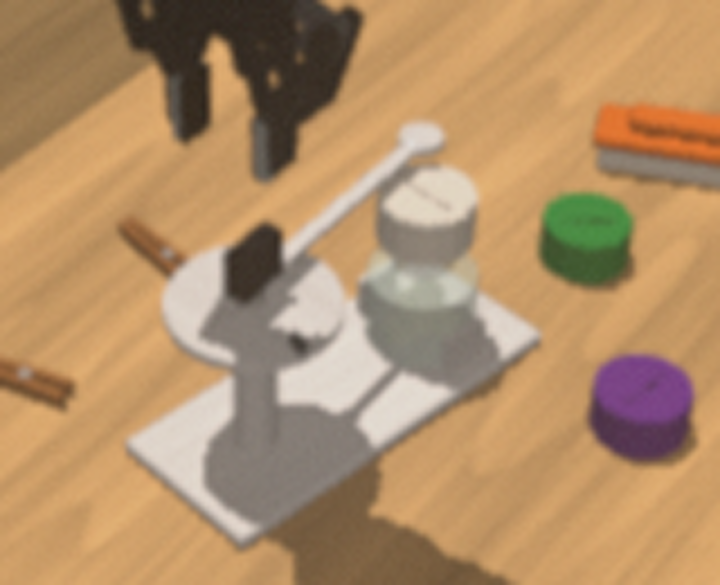

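The white cap on the jar, at about (285,178), is the right one. Green (320,185) and purple (332,220) are on the table and don't match. The fingers are above the knob, about 20 mm too far along the tail.

Emit:
move_arm(targets=[[[-19,2.5,10],[0,0,0],0.0],[[-19,2.5,35],[0,0,0],0.0],[[-19,2.5,60],[0,0,0],0.0],[[-19,2.5,70],[0,0,0],0.0],[[-19,2.5,70],[0,0,0],0.0]])

```text
clock: 3.75
tcp_pos: [0.5959, 0.023, 0.1301]
orientation: [-0.001, 0.718, 0.696, -0.001]
wrist_force: [0.1, 0.2, -0.1]
finger_gap: 0.0424
grip_force: 0.0
```

Emit:
move_arm(squeeze=30, targets=[[[0,0,0],[0,0,0],1],[[0,0,0],[0,0,0],1],[[0,0,0],[0,0,0],1],[[0,0,0],[0,0,0],1],[[0,0,0],[0,0,0],1]])

```text
clock: 4.38
tcp_pos: [0.5975, 0.0238, 0.1321]
orientation: [0.001, 0.718, 0.696, 0.001]
wrist_force: [1.2, -0.6, 5.7]
finger_gap: 0.0123
grip_force: 29.8
```

```bash
python3 -c "
from h import *
go([.597,.0245,.130],2.79)
s=env.get_state();print(s['ft_torque'],s['finger_gap'])
p=env.read_camera('top')
for t in ['keeper_grip','pointer_tip','index_mark','cap']:
    print(t,[(np.round(d['centre'],3),round(d['confidence'],2)) for d in env.landmark_of(t,p)[:3]])"
```

```text
shift [ 0.7 -0.5  2.1] turn [ 0.01  0.01 -7.16] clock 4.375
[-0.2655737  -0.19641894  0.03465989] 0.012296913605308086
keeper_grip []
pointer_tip [(array([ 0.573, -0.102,  0.103]), 0.64)]
index_mark []
cap [(array([ 0.53 , -0.231,  0.002]), 0.69), (array([ 0.433, -0.119,  0.001]), 0.64), (array([ 0.574, -0.105,  0.082]), 0.58)]
```

Emit:
move_arm(targets=[[[0,0,-1],[0,0,-0.7],1],[[0,0,-1],[0,0,-1.5],1],[[0,0,-1],[0,0,-2.3],1],[[0,0,-1],[0,0,-3.1],1],[[0,0,-1],[0,0,-3.8],1]])

```text
clock: 5.25
tcp_pos: [0.5979, 0.0239, 0.1321]
orientation: [0.001, 0.45, 0.893, 0.001]
wrist_force: [4.0, -1.6, 1.0]
finger_gap: 0.0124
grip_force: 29.6
```

```bash
python3 -c "
from h import *
s=env.get_state();print(s['ft_torque'],s['wrist_force'],s['finger_gap'],s['tcp_pos'])
go([.597,.0245,.132],2.79)"
```

```text
[-0.18521192 -0.78203386 -0.09010496] [ 4.0000671  -1.64283369  1.01502461] 0.012407748439526247 [0.59792453 0.02393267 0.13214633]
shift [ 1.  -0.4  0.1] turn [ 0.01  0.01 -3.33] clock 5.25
```

Emit:
move_arm(targets=[[[0,0,0],[0,0,-0.7],1],[[0,0,0],[0,0,-1.5],1],[[0,0,0],[0,0,-2.3],1],[[0,0,0],[0,0,-3.1],1],[[0,0,0],[0,0,-3.3],1]])

```text
clock: 5.88
tcp_pos: [0.5982, 0.0243, 0.1322]
orientation: [0.002, 0.18, 0.984, 0.001]
wrist_force: [5.9, 0.5, -0.6]
finger_gap: 0.012
grip_force: 29.5
```

Emit:
move_arm(targets=[[[0,0,0],[0,0,0],1],[[0,0,0],[0,0,0],0.2],[[0,0,0],[0,0,0],0.0],[[0,0,0],[0,0,0],0.0]])

```text
clock: 6.38
tcp_pos: [0.5958, 0.0241, 0.1316]
orientation: [-0.001, 0.18, 0.984, -0.0]
wrist_force: [0.6, 0.5, 0.4]
finger_gap: 0.0426
grip_force: 0.0
```

Emit:
move_arm(targets=[[[0,0,-35],[0,0,0],0],[[0,0,-70],[0,0,0],0],[[60,0,-80],[0,0,0],0],[[120,0,-80],[0,0,0],0],[[150,0,-80],[0,0,0],0]])

```text
clock: 7.0
tcp_pos: [0.4531, 0.0779, 0.212]
orientation: [-0.0, 0.18, 0.984, -0.0]
wrist_force: [0.2, 0.5, -0.3]
finger_gap: 0.0425
grip_force: 0.0
```

```bash
python3 -c "
from h import *
s=env.get_state();print(s['tcp_pos'],s['joint_pos'])
for c in ('top','side'):
  p=env.read_camera(c)
  for t in ['keeper_grip','pointer_tip','index_mark','cap','jar_mouth']:
    print(t,[(np.round(d['centre'],3),round(d['confidence'],2)) for d in env.landmark_of(t,p)[:3]])
  if c=='top': q=p['pixels'][150:250,210:340]
  else: q=p['pixels'][150:250,210:340]
  cv2.imwrite('pics/%s2.png'%c,cv2.resize(q[...,::-1],None,fx=6,fy=6,interpolation=cv2.INTER_CUBIC))"
```

```text
[0.45313003 0.07788803 0.21203895] [-4.71045662e-03  9.03731959e-02 -2.26692671e-01  1.25472438e+00
  6.70636434e-05  3.56529662e-01]
keeper_grip [(array([0.594, 0.019, 0.152]), 0.82)]
pointer_tip [(array([0.56 , 0.039, 0.13 ]), 0.75)]
index_mark [(array([0.557, 0.037, 0.124]), 0.71)]
cap [(array([ 0.53 , -0.234,  0.002]), 0.88), (array([ 0.433, -0.119,  0.   ]), 0.75), (array([ 0.574, -0.102,  0.083]), 0.65)]
jar_mouth []
keeper_grip [(array([0.597, 0.026, 0.145]), 0.94)]
pointer_tip [(array([0.567, 0.038, 0.128]), 0.68)]
index_mark [(array([0.556, 0.042, 0.119]), 0.94)]
cap [(array([ 0.435, -0.125,  0.004]), 0.98), (array([ 0.536, -0.228, -0.   ]), 0.78), (array([ 0.57 , -0.104,  0.086]), 0.64)]
jar_mouth [(array([ 0.574, -0.1  ,  0.108]), 0.92)]
```

View pics/top2.png

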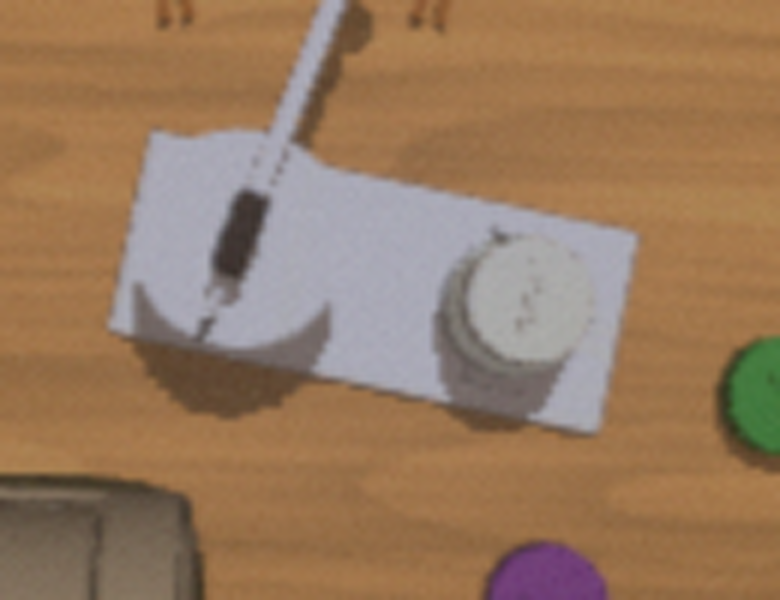

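View pics/side2.png

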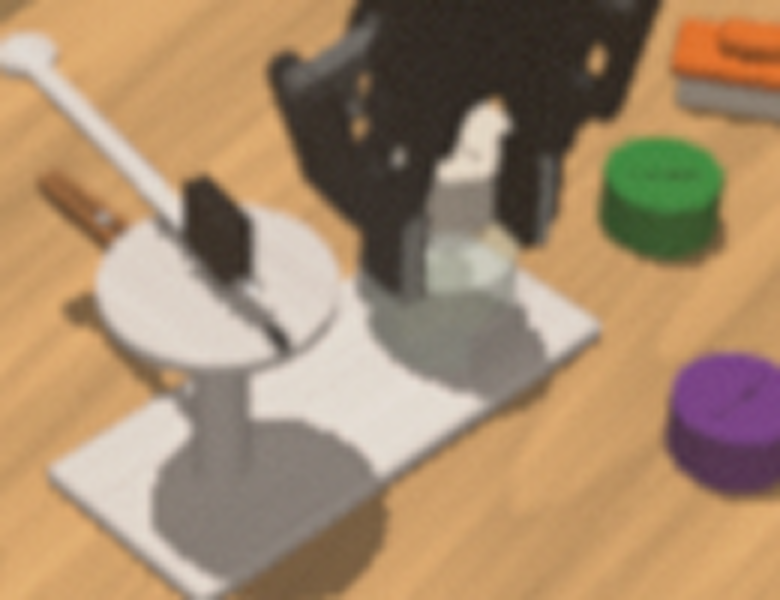

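```bash
python3 -c "
from h import *
p=env.read_camera('side');a=ray(p,190+400/4.5,130+180/4.5,.117);b=ray(p,190+450/4.5,130+212/4.5,.117);print(a,b,np.arctan2(*(a-b)[1::-1]))
p=env.read_camera('top');a=ray(p,210+520/6,150+328/6,.117);b=ray(p,210+541/6,150+265/6,.117);print(a,b,np.arctan2(*(b-a)[1::-1]))
print(ray(p,210+531/6,150+299/6,.116))
go([.573,-.1035,.212],2.79)
"
```

```text
[ 0.59039783 -0.10182484  0.117     ] [ 0.55236912 -0.09493564  0.117     ] -0.17921406793753666
[ 0.55952218 -0.09876673  0.117     ] [ 0.58726073 -0.10749759  0.117     ] -0.3049385086330554
[ 0.57234154 -0.10347032  0.116     ]
shift [-173.  -127.4   -0.4] turn [-0.   -0.   -0.06] clock 7.7
```

Emit:
move_arm(targets=[[[-173,-127,0],[0,0,-0.7],-1],[[-173,-127,0],[0,0,-0.7],-1],[[-173,-127,0],[0,0,-0.7],-1],[[-173,-127,0],[0,0,-0.7],-1],[[-173,-127,0],[0,0,-0.7],-1]])

```text
clock: 8.32
tcp_pos: [0.5738, -0.1049, 0.2109]
orientation: [-0.0, 0.121, 0.993, 0.0]
wrist_force: [-1.2, 1.8, 0.3]
finger_gap: 0.0855
grip_force: 0.0
```

```bash
python3 -c "
from h import *
go([.573,-.1035,.082],2.92)
print(env.get_state()['finger_gap'])"
```

```text
shift [  1.    1.2 128.9] turn [-0.   -0.   -0.12] clock 8.325
0.08547662322327229
```

Emit:
move_arm(targets=[[[0,0,40],[0,0,0],-1],[[0,0,80],[0,0,0],-1],[[0,0,110],[0,0,0],-1],[[0,0,129],[0,0,0],-1],[[0,0,129],[0,0,0],-1]])

```text
clock: 8.95
tcp_pos: [0.571, -0.1013, 0.0815]
orientation: [-0.002, 0.119, 0.993, 0.0]
wrist_force: [-0.4, -0.4, -0.1]
finger_gap: 0.0855
grip_force: 0.0
```

Emit:
move_arm(squeeze=60, targets=[[[0,0,0],[0,0,0],0.3],[[0,0,0],[0,0,0],1],[[0,0,0],[0,0,0],1],[[0,0,0],[0,0,0],1],[[0,0,0],[0,0,0],1]])

```text
clock: 9.57
tcp_pos: [0.5738, -0.103, 0.0837]
orientation: [0.001, 0.119, 0.993, -0.0]
wrist_force: [-0.1, 1.0, 5.4]
finger_gap: 0.0533
grip_force: 61.9
```

```bash
python3 -c "
from h import *
go([.573,-.1035,.082],2.96)
s=env.get_state();print(s['ft_torque'],s['wrist_force'],s['finger_gap'],s['tcp_pos'],s['grip_force'])"
```

```text
shift [ 0.7 -0.7  1.7] turn [ 0.    0.01 -0.33] clock 9.575
[ 0.17869725  0.03315672 -0.01931714] [-0.06021478  1.02195384  5.43866967] 0.053307301079600945 [ 0.57383858 -0.10298349  0.08372191] 61.912051225081086
```

Emit:
move_arm(targets=[[[0,0,2],[0,0,0],1],[[0,0,4],[0,0,0],1],[[0,0,5],[0,0,0],1],[[0,0,5],[0,0,0],1]])

```text
clock: 10.07
tcp_pos: [0.5739, -0.103, 0.0792]
orientation: [0.001, 0.119, 0.993, -0.0]
wrist_force: [-1.6, 1.0, 10.0]
finger_gap: 0.0532
grip_force: 62.3
```

Emit:
move_arm(targets=[[[0,0,0],[0,0,-0.7],1],[[0,0,0],[0,0,-1.4],1],[[0,0,0],[0,0,-2.1],1],[[0,0,0],[0,0,-2.8],1],[[0,0,0],[0,0,-3.4],1]])

```text
clock: 10.7
tcp_pos: [0.5746, -0.1035, 0.0795]
orientation: [0.002, -0.178, 0.984, -0.001]
wrist_force: [0.2, -0.2, 8.5]
finger_gap: 0.0534
grip_force: 62.3
```

```bash
python3 -c "
from h import *
go([.573,-.1035,.079],2.92+1.1)
s=env.get_state();print(s['ft_torque'],s['wrist_force'],s['finger_gap'],s['tcp_pos'],s['grip_force'])"
```

```text
shift [1.5 0.6 0.5] turn [-0.02  0.01 -2.99] clock 10.7
[ 0.08861572 -0.04765571 -0.03947948] [ 0.23854365 -0.19901811  8.45710234] 0.05336926514433979 [ 0.57463505 -0.10351411  0.07949864] 62.28597625158727
```

Emit:
move_arm(targets=[[[0,0,0],[0,0,-0.7],1],[[0,0,0],[0,0,-1.4],1],[[0,0,0],[0,0,-2.1],1],[[0,0,0],[0,0,-2.8],1],[[0,0,0],[0,0,-2.9],1]])

```text
clock: 11.32
tcp_pos: [0.5747, -0.1035, 0.0795]
orientation: [0.001, -0.417, 0.909, -0.001]
wrist_force: [0.3, 1.1, 9.6]
finger_gap: 0.0532
grip_force: 62.3
```

Emit:
move_arm(targets=[[[0,0,-3],[0,0,0],1],[[0,0,-7],[0,0,0],1],[[0,0,-12],[0,0,0],1],[[0,0,-18],[0,0,0],1],[[0,0,-22],[0,0,0],1]])

```text
clock: 11.95
tcp_pos: [0.5725, -0.1028, 0.0997]
orientation: [-0.001, -0.417, 0.909, 0.0]
wrist_force: [0.3, -0.4, 0.5]
finger_gap: 0.0531
grip_force: 62.9
```

```bash
python3 -c "
from h import *
s=env.get_state();print(s['ft_torque'],s['wrist_force'],s['finger_gap'],s['tcp_pos'],s['grip_force'])
p=env.read_camera('side')
q=p['pixels'][130:230,230:360]
cv2.imwrite('pics/s3.png',cv2.resize(q[...,::-1],None,fx=6,fy=6,interpolation=cv2.INTER_CUBIC))"
```

```text
[ 0.01545902 -0.04629095 -0.01627303] [ 0.28141207 -0.40891241  0.50915469] 0.053053315870935605 [ 0.57249123 -0.10282034  0.09968026] 62.949757212772965
```

View pics/s3.png

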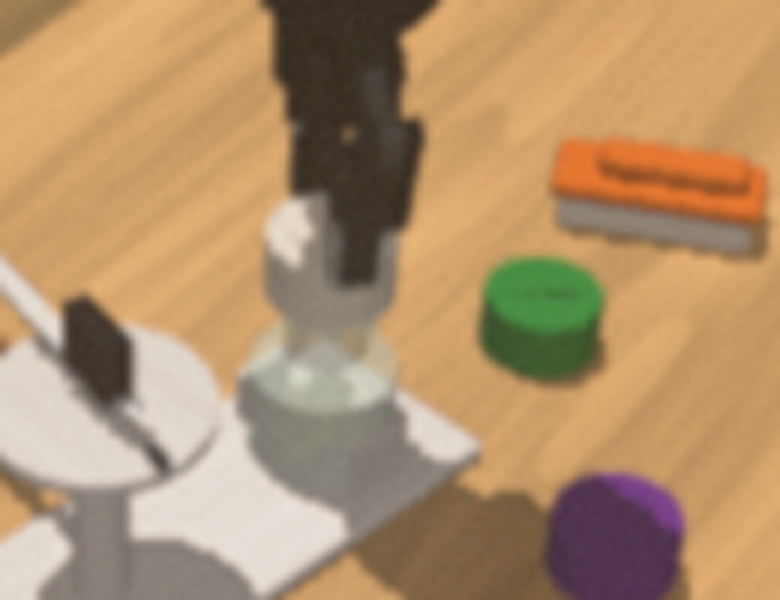

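The cap is rising freely: the neck shows beneath it at crop (330,340), and there is no back force. Now I'll lift it to about 80 mm above the rim.

Emit:
move_arm(targets=[[[0,0,-20],[0,0,0],1],[[0,0,-40],[0,0,0],1],[[0,0,-60],[0,0,0],1],[[0,0,-75],[0,0,0],1],[[0,0,-83],[0,0,0],1]])

```text
clock: 12.62
tcp_pos: [0.5732, -0.103, 0.1836]
orientation: [0.0, -0.417, 0.909, -0.0]
wrist_force: [-0.5, 0.4, -0.2]
finger_gap: 0.0531
grip_force: 63.0
```

Emit:
move_arm(targets=[[[0,0,0],[0,0,0],1],[[0,0,0],[0,0,0],1],[[0,0,0],[0,0,0],1],[[0,0,0],[0,0,0],1]])

```text
clock: 13.12
tcp_pos: [0.5728, -0.1029, 0.1824]
orientation: [-0.0, -0.417, 0.909, 0.0]
wrist_force: [0.2, -0.4, -0.2]
finger_gap: 0.0533
grip_force: 63.0
```

```bash
python3 -c "
from h import *
p=env.read_camera('side')
for t in ['pointer_tip','index_mark','cap','jar_mouth']:
    print(t,[(np.round(d['centre'],3),round(d['confidence'],2)) for d in env.landmark_of(t,p)[:4]])
q=p['pixels'][110:240,190:350]
cv2.imwrite('pics/s4.png',cv2.resize(q[...,::-1],None,fx=4.5,fy=4.5,interpolation=cv2.INTER_CUBIC))"
```

```text
pointer_tip [(array([0.561, 0.036, 0.129]), 0.6)]
index_mark [(array([0.557, 0.041, 0.121]), 0.59)]
cap [(array([ 0.569, -0.105,  0.181]), 0.72), (array([ 0.535, -0.23 , -0.   ]), 0.7), (array([ 0.433, -0.127,  0.003]), 0.65)]
jar_mouth [(array([ 0.577, -0.098,  0.107]), 0.96)]
```

View pics/s4.png

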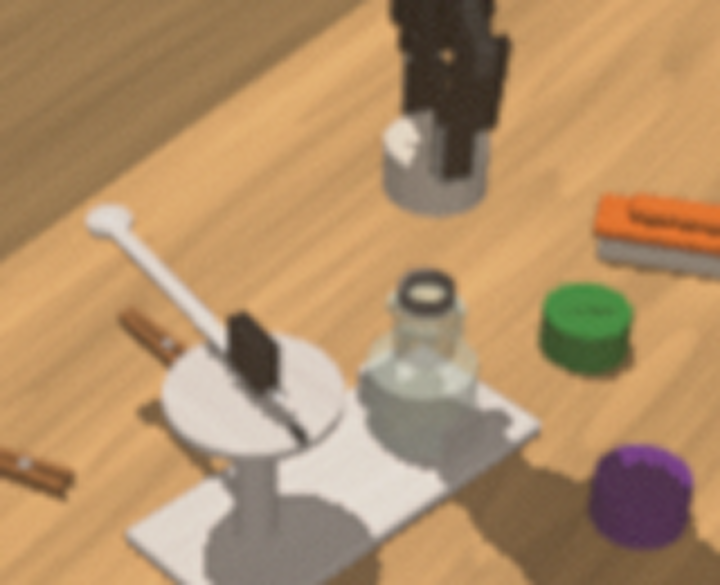

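The cap is held level at crop (435,165), above the bare mouth with its seal ring at (427,290). The pointer is still in line with the index at (300,435).

```bash
python3 -c "
from workcell import env
print(env.hand_in())"
```

```text
the job is handed in; nothing more can be done
None
```

The job is handed in at about 13 s with no verdict returned: the keeper is parked at its index, and the cap is off and held level about 77 mm above the jar's mouth by the last camera estimate.

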